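# Pack two pairs of brass candlesticks for the saleroom

## Robot

A 6-joint arm with a two-finger parallel gripper is mounted at the origin on the work surface. World frame = base frame: x ahead of the robot, y to its left, z up, the work surface at z = 0. Lengths are in m, angles in rad, forces in N, time in s.
With the tool pointing down it reaches from about 0.35 to 0.85 m from the base axis. Payload 8.1 kg.
Tool frame: the origin (TCP) lies on the mounting face of the last link; the fingertips stand 186 mm ahead of it and the grasp point (between the pads) lies 167 mm ahead of it (grip_point_offset is the distance from the TCP to the grasp point, in m); z points along the fingers, y is the direction in which the jaws open and shut (so a half turn about z gives the same grasp; the last joint's range is limited). The gripper opens to 93 mm and grips with 3 to 60 N. Pads are 15 mm wide; open, the fingers measure 128 mm over their backs; the gripper's body (75 mm by 188 mm) begins 65 mm behind the grasp point.
Start: joints at [-1.367, 0.13, 1.488, -0, 1.523, -0.085], TCP at [0.171, -0.575, 0.405] pointing down, gripper open.
Joint ranges: [-2.96, 2.96], [-0.89, 2.26], [0.02, 2.5], [-1.34, 4.48], [0, 2.73], [-2.66, 2.66]. Speed limits (rad/s): [2.39, 2.39, 2.79, 3.14, 3.14, 3.14].

## Interface

Orientations are given as a rotation vector (axis times angle).
In Python, from plant import read_state, read_camera, close_job, grip_point_offset gives the robot as it stands.
- The arm moves only by the shell command python3 -m creep 'ROWS' [OPENING] [FORCE]. ROWS is JSON, a list of rows, each a list of 2 entries, a list of its own where there are three numbers: the shift along the tool's x, y, z in cm, then the turn, a rotation vector about the tool's x, y, z in degrees. In form: [[[tx, ty, tz], [rx, ry, rz]], ...]. A call has 1 to 12 rows; each row shifts and turns the commanded pose from where the row before left it, along the tool's axes as they then stand; what a row does not reach is not made up. A row lasts 1/12 s, in which the tool goes at most 41.7 mm and 7.16 degrees, less where a joint would pass 70% of its speed; a pose out of reach is approached as far as the arm can. A call is refused whole if a number of a shift passes 4.17 or a number of a turn 7.16, either way. A call with a gripper value outside its range is refused whole. OPENING is the opening in per cent of the stroke, from 0 (shut) to 100 (fully open), set as the call begins (- or left out, the last holds). The fingers move at their own pace and stop on an object; FORCE is the grip in N (left out, the last holds). Time passes only in rows, so rows that do not move let the fingers close. It gives the time, the measured TCP pose, the force and the opening at its end, in the units of the state.
- read_state(): the state, without advancing time (a new reading comes with each control period).
- read_camera(name): name is "side" or "top"; returns a dict with "img" (400x640x3 uint8, red, green, blue), "K" (3x3 intrinsics, pixels), "T" (4x4, takes a point from camera to world coordinates). Camera axes: x right, y down, z forward; pixel columns grow to the right and rows downward; lengths in m; the calibration is good to about 2 mm. A picture is of the moment at which its call begins. There is no depth.
- close_job(): hands the job in, once; it reports no verdict.
The state is a dict: "t": time; "q": joint angles; "dq": joint speeds; "joint_torque": joint torques, N m; "tool_pos": TCP position; "orientation": TCP orientation; "force": force on the tool from outside, world axes, zero at the start; "wrist_torque": the same for the moment, N m; "opening": finger opening in m.
Only numpy, scipy, OpenCV 4.12 (cv2) and the standard library are available. Lean on these libraries where they do the work, as an engineer would, in place of code of your own. Each camera call takes 0.05 s, during which the arm holds its last target.

## Task

Pack this lot's two matching pairs of round-footed brass candlesticks upright in the empty partitioned carton, one to a compartment, so that buyers can see every piece: the tall pair in the two back compartments, the short pair in the two front ones, next to the folded-out flap. Set each one gently down on the carton's floor, do not drop it in. The square-footed candlestick, the brass handbell and the china belong to other lots: leave them standing where they are.

Things in the scene. Friction and masses are not known exactly. Their poses are not given: they have to be found in the camera images.
- tall_a: One of two like tall turned brass candlesticks: 160 mm high, about 360 g, ROUND stepped foot 80 mm across, stem, a round drip pan 40 mm across with its upper face 125 mm above the underside, then the candle socket: a plain cylinder 25 mm in diameter from there to the top, where to grip it from above; candle hole in its end. Origin: centre of the underside; z up its axis. Stands on the table.
- tall_b: One of two like tall turned brass candlesticks: 160 mm high, about 360 g, ROUND stepped foot 80 mm across, stem, a round drip pan 40 mm across with its upper face 125 mm above the underside, then the candle socket: a plain cylinder 25 mm in diameter from there to the top, where to grip it from above; candle hole in its end. Origin: centre of the underside; z up its axis. Stands on the table.
- short_a: One of two like short turned brass candlesticks: 105 mm high, about 240 g, ROUND stepped foot 66 mm across, stem, a round drip pan 38 mm across with its upper face 70 mm above the underside, then the candle socket: a plain cylinder 25 mm in diameter from there to the top, where to grip it from above; candle hole in its end. Origin: centre of the underside; z up its axis. Stands on the table.
- short_b: One of two like short turned brass candlesticks: 105 mm high, about 240 g, ROUND stepped foot 66 mm across, stem, a round drip pan 38 mm across with its upper face 70 mm above the underside, then the candle socket: a plain cylinder 25 mm in diameter from there to the top, where to grip it from above; candle hole in its end. Origin: centre of the underside; z up its axis. Stands on the table.
- square_stick: Single brass candlestick, 160 mm high like the tall pair, but with a SQUARE stepped foot, 68 mm a side, and a straight fluted column. Origin: centre of the underside. Belongs to another lot: stays.
- handbell: Brass handbell standing on its mouth: 73 mm wide, 112 mm high, smooth bell with a turned brass handle that ends in a small knob (no drip pan, no candle hole). Origin: centre of the underside. Belongs to another lot: stays.
- teacup: White china teacup with a blue line, 76 mm wide at the rim, 56 mm high, handle to its +y (reaching 58 mm from the axis). Origin: centre of the underside. Belongs to another lot: stays.
- cream_jug: White and blue china cream jug, 74 mm wide, 92 mm high, handle to its +y (reaching 56 mm from the axis). Origin: centre of the underside. Belongs to another lot: stays.
- saucers: Stack of white china saucers, 132 mm across, 27 mm high. Origin: centre of the underside. Belongs to another lot: stays.
- carton: Fixed open cardboard carton, 220 mm square, walls 60 high, 4 thick, floor 4 thick. A cross of 4 mm partitions, upper edge 45 above the table, makes four square compartments of 104 mm centred at x = +-54, y = +-54 mm. Origin: centre of underside, z up. On its -x side, the front, a flap folded outward slopes down from the rim (to 171 mm from origin): front compartments x = -54, back x = +54.

How it is judged:
By the outcome, as a careful person would: the job done as asked, in the order asked, and still so for the second after the job is handed in, with the robot touching nothing.
It also fails if it takes over 112 s, if anything falls off the work surface, if the arm or the gripper's body presses on something with over 40 N, if the wrist force passes 120 N, or if a joint passes its speed limit or range.

## Working session

There is one attempt and no reset: what is moved stays moved. The work goes in short steps, Python scripts to look and compute and a shell command to move; the robot and the scene stay as the last step left them, time stands still between calls to the robot, and variables do not carry over. Pictures are saved under pics/ and viewed, and the job is handed in when it is done.

```bash
ls; mkdir -p pics
python3 - <<'E'
from plant import *
import cv2
s=read_state();print({k:s[k] for k in('t','q','tool_pos','orientation','force','opening')},grip_point_offset)
for n in('side','top'):
    c=read_camera(n);cv2.imwrite(f'pics/{n}0.png',c['img'][:,:,::-1]);print(c['K'],c['T'])
E
```

```text
pics
{'t': 0.0, 'q': array([-1.36740681e+00,  1.31133912e-01,  1.48928642e+00,  1.00422087e-05,
        1.52299534e+00, -8.54042115e-02]), 'tool_pos': array([ 0.17085123, -0.57491744,  0.4036995 ]), 'orientation': array([-3.10709632e+00, -4.51798639e-01,  1.53016245e-04]), 'force': array([ 0.18630428,  0.57970792, -0.20460321]), 'opening': 0.09332626882627187} 0.1673
[[472.00610497   0.         318.19954405]
 [  0.         472.00610497 197.41474585]
 [  0.           0.           1.        ]] [[-0.99522639 -0.0368626   0.09036365  0.44919768]
 [-0.09461511  0.59143541 -0.80078221  0.98276742]
 [-0.02392535 -0.80550935 -0.59209988  0.7283662 ]
 [ 0.          0.          0.          1.        ]]
[[512.73480491   0.         316.18643999]
 [  0.         512.73480491 200.99895023]
 [  0.           0.           1.        ]] [[-0.00790319 -0.99588907  0.09023581  0.44263281]
 [-0.99986881  0.00659425 -0.0147947   0.08512924]
 [ 0.01413884 -0.0903409  -0.99581053  1.35523913]
 [ 0.          0.          0.          1.        ]]
```

View pics/side0.png

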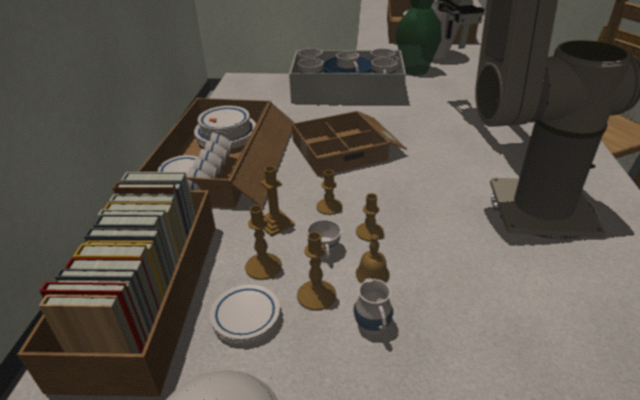

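View pics/top0.png

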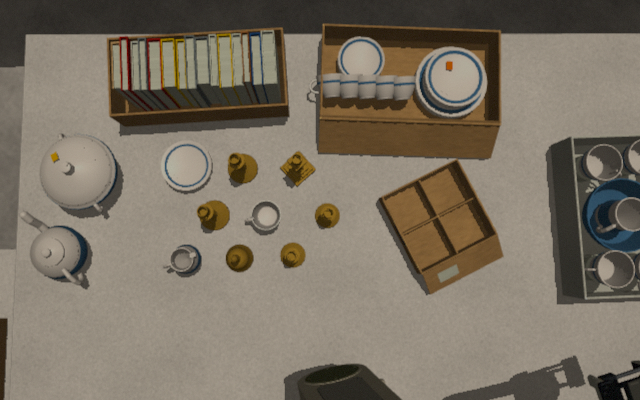

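The side view shows seven brass pieces around (270-375,170-300) and the carton at (345,140). In the top view the brass is at (200-330,160-265) and the carton at (440,225). I'll zoom in.

Run:
```python
import cv2
t=cv2.imread('pics/top0.png');s=cv2.imread('pics/side0.png')
cv2.imwrite('pics/top0z.png',cv2.resize(t[140:300,180:350],None,fx=3.5,fy=3.5,interpolation=2))
cv2.imwrite('pics/topc.png',cv2.resize(t[150:300,365:515],None,fx=3.5,fy=3.5,interpolation=2))
cv2.imwrite('pics/side0z.png',cv2.resize(s[100:340,230:420],None,fx=2.5,fy=2.5,interpolation=2))
```

```text
(no output)
```

View pics/top0z.png

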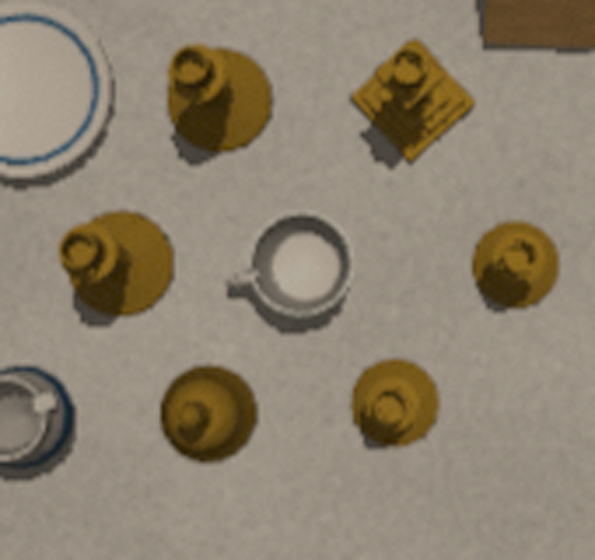

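View pics/topc.png

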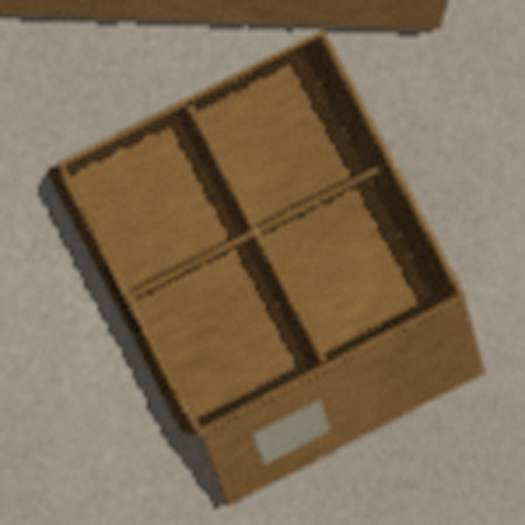

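View pics/side0z.png

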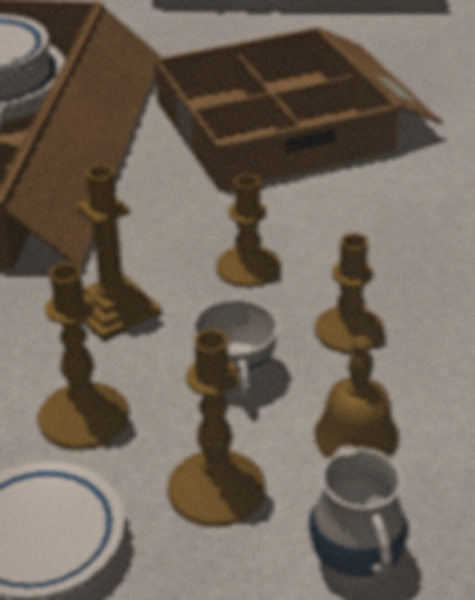

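```bash
cat > h.py <<'E'
import numpy as np,cv2
from plant import *
_c={}
def cam(n):
    if n not in _c:_c[n]=read_camera(n)
    return _c[n]
def ray(n,u,v):
    c=cam(n);d=c['T'][:3,:3]@np.linalg.solve(c['K'],[u,v,1.]);return c['T'][:3,3],d/np.linalg.norm(d)
def onz(n,u,v,z):
    o,d=ray(n,u,v);return o+d*(z-o[2])/d[2]
def tri(a,b):
    (o1,d1),(o2,d2)=ray('top',*a),ray('side',*b)
    s=np.linalg.lstsq(np.c_[d1,-d2],o2-o1,rcond=None)[0]
    p,q=o1+s[0]*d1,o2+s[1]*d2;return (p+q)/2,np.linalg.norm(p-q)
def proj(n,p):
    c=cam(n);q=np.linalg.inv(c['T'])@np.r_[p,1];q=c['K']@q[:3];return q[:2]/q[2]
E
python3 - <<'E'
from h import *
np.set_printoptions(precision=4,suppress=True)
T=lambda u,v:(u/3.5+180,v/3.5+140); C=lambda u,v:(u/3.5+365,v/3.5+150); S=lambda u,v:(u/2.5+230,v/2.5+100)
objs={'tall1':((192,66),(67,272),.16,(220,100)),'tall2':((84,250),(211,340),.16,(121,263)),'short1':((519,254),(247,181),.105,(516,264)),'short2':((390,407),(353,241),.105,(395,402)),'square':((409,66),(100,174),.16,(412,101))}
for k,(a,b,z,f) in objs.items():
    print(k,'tri',*tri(T(*a),S(*b)),'topZ',onz('top',*T(*a),z)[:2],'sideZ',onz('side',*S(*b),z)[:2],'foot',onz('top',*T(*f),.008)[:2])
for k,f,z in(('bell',(209,413),.01),('cup',(300,265),.056),('jug',(5,420),.05)):print(k,onz('top',*T(*f),z))
cs=[onz('top',*C(*p),.06) for p in((322,35),(50,172),(197,430),(462,297))]
for c in cs:print('corner',c)
print('edges',[np.linalg.norm(cs[i]-cs[i-1]) for i in range(4)],'mean',np.mean(cs,0),'cross',onz('top',*C(255,231),.045))
for a,b in((1,0),(2,3),(2,1),(3,0)):
    d=cs[b]-cs[a];print(np.degrees(np.arctan2(d[1],d[0])))
# brass mask
h=cv2.cvtColor(cam('top')['img'],cv2.COLOR_RGB2HSV);m=((h[...,0]<28)&(h[...,1]>150)&(h[...,2]>40)).astype(np.uint8)
m[:145]=0;m[:,350:]=0
n,l,st,ce=cv2.connectedComponentsWithStats(m)
print([(r,c) for r,c in zip(st.tolist(),ce) if r[4]>60])
E
```

```text
tall1 tri [0.653  0.2583 0.1589] 0.0020884188360795718 topZ [0.6518 0.258 ] sideZ [0.6537 0.2595] foot [0.6522 0.2587]
tall2 tri [0.5303 0.3297 0.1568] 0.003541547202885158 topZ [0.5283 0.3289] sideZ [0.5316 0.3332] foot [0.5292 0.3321]
short1 tri [0.5279 0.0372 0.105 ] 0.0011741724025521939 topZ [0.5273 0.0372] sideZ [0.5285 0.0371] foot [0.5264 0.0358]
short2 tri [0.4243 0.1276 0.1043] 0.004985271515648066 topZ [0.4218 0.1276] sideZ [0.4268 0.1286] foot [0.4239 0.1272]
square tri [0.6527 0.1124 0.1569] 0.0022681057147092335 topZ [0.651  0.1122] sideZ [0.6527 0.1169] foot [0.6506 0.1134]
bell [0.4169 0.2654 0.01  ]
cup [0.5238 0.1941 0.056 ]
jug [0.4138 0.4066 0.05  ]
corner [ 0.6632 -0.2962  0.06  ]
corner [ 0.5637 -0.0946  0.06  ]
corner [ 0.377  -0.1967  0.06  ]
corner [ 0.4708 -0.3917  0.06  ]
edges [np.float64(0.21479381347104792), np.float64(0.22488140888757263), np.float64(0.21280305660738025), np.float64(0.21636899234480594)] mean [ 0.5187 -0.2448  0.06  ] cross [ 0.5206 -0.2465  0.045 ]
-63.7282566065137
-64.30549167346295
28.69011551546554
26.393392737037185
[([0, 0, 640, 400, 252215], array([320.5917, 199.2563])), ([228, 153, 29, 30, 694], array([241.6585, 167.572 ])), ([281, 152, 34, 34, 628], array([297.4793, 168.0653])), ([197, 201, 32, 29, 704], array([213.2727, 214.7429])), ([315, 204, 24, 24, 443], array([326.6885, 215.237 ])), ([281, 243, 24, 24, 452], array([292.2965, 254.7035])), ([226, 245, 27, 27, 551], array([238.9819, 257.6788])), ([0, 319, 6, 32, 102], array([  2.049 , 333.2059])), ([0, 352, 5, 28, 72], array([  1.7361, 364.4028]))]
```

```bash
cat > go.py <<'E'
import sys,numpy as np
from plant import *
from scipy.spatial.transform import Rotation as R
YAW=26.3
x,y,z=map(float,sys.argv[1:4])   # grasp point target, world m
s=read_state();r=R.from_rotvec(s['orientation'])
g=s['tool_pos']+r.apply([0,0,grip_point_offset])
a=np.radians(YAW);t=R.from_matrix(np.array([[np.cos(a),np.sin(a),0],[np.sin(a),-np.cos(a),0],[0,0,-1]]))
print('t%.2f grip pt'%s['t'],g.round(4),'F',s['force'].round(1),'open',round(s['opening'],4))
np.set_printoptions(suppress=True,precision=2)
print('shift cm now-axes',100*r.inv().apply(np.array([x,y,z])-g),'yawed axes',100*t.inv().apply(np.array([x,y,z])-g),'turn deg',np.degrees((r.inv()*t).as_rotvec()))
E
python3 go.py .6525 .2585 .26
```

```text
t0.20 grip pt [ 0.1708 -0.5748  0.2368] F [-0.3 -0.5 -0.6] open 0.0929
shift cm now-axes [ 69.91 -66.17  -2.24] yawed axes [ 80.1  -53.37  -2.32] turn deg [-0.07 -0.01 -9.75]
```

```bash
python3 -m creep '[[[0,0,-0.5],[0,0,-4.9]],[[0,0,-0.5],[0,0,-4.85]],[[2.7,-1.8,-0.1],[0,0,0]],[[2.7,-1.8,-0.1],[0,0,0]],[[2.7,-1.8,-0.1],[0,0,0]],[[2.7,-1.8,-0.1],[0,0,0]],[[2.7,-1.8,-0.1],[0,0,0]],[[2.7,-1.8,-0.1],[0,0,0]],[[2.7,-1.8,-0.1],[0,0,0]],[[2.7,-1.8,-0.1],[0,0,0]],[[2.7,-1.8,-0.1],[0,0,0]],[[2.7,-1.8,-0.1],[0,0,0]]]' 100 30; python3 go.py .6525 .2585 .26
```

```text
t: 1.2
tool_pos: [0.3336, -0.2926, 0.4247]
orientation: [3.059, 0.714, 0.0]
force: [1.0, -0.7, -0.0]
opening: 0.0928
t1.20 grip pt [ 0.3336 -0.2927  0.2574] F [ 1.  -0.7 -0. ] open 0.0928
shift cm now-axes [ 53.   -35.3   -0.26] yawed axes [ 53.01 -35.28  -0.26] turn deg [ 0.01 -0.01 -0.02]
```

```bash
python3 -m creep '[[[2.7,-1.8,0],[0,0,0]],[[2.7,-1.8,0],[0,0,0]],[[2.7,-1.8,0],[0,0,0]],[[2.7,-1.8,0],[0,0,0]],[[2.7,-1.8,0],[0,0,0]],[[2.7,-1.8,0],[0,0,0]],[[2.7,-1.8,0],[0,0,0]],[[2.7,-1.8,0],[0,0,0]],[[2.7,-1.8,0],[0,0,0]],[[2.7,-1.8,0],[0,0,0]]]'; python3 go.py .6525 .2585 .26
```

```text
t: 2.03
tool_pos: [0.496, -0.0115, 0.4247]
orientation: [3.059, 0.715, 0.0]
force: [-0.1, -0.9, 0.2]
opening: 0.0928
t2.03 grip pt [ 0.496  -0.0115  0.2574] F [-0.1 -0.9  0.2] open 0.0928
shift cm now-axes [ 26.   -17.27  -0.26] yawed axes [ 25.99 -17.27  -0.26] turn deg [ 0.01 -0.    0.  ]
```

```bash
python3 -m creep '[[[2.6,-1.73,0],[0,0,0]],[[2.6,-1.73,0],[0,0,0]],[[2.6,-1.73,0],[0,0,0]],[[2.6,-1.73,0],[0,0,0]],[[2.6,-1.73,0],[0,0,0]],[[2.6,-1.73,0],[0,0,0]],[[2.6,-1.73,0],[0,0,0]],[[2.6,-1.73,0],[0,0,0]],[[2.6,-1.73,0],[0,0,0]],[[2.6,-1.7,0],[0,0,0]],[[0,0,2.5],[0,0,0]],[[0,0,2.5],[0,0,0]]]'; python3 go.py .6525 .2585 .148
python3 - <<'E'
from h import *
for n in('side','top'):cv2.imwrite(f'pics/{n}1.png',cam(n)['img'][:,:,::-1])
E
```

```text
t: 3.03
tool_pos: [0.6531, 0.259, 0.3755]
orientation: [-3.058, -0.718, -0.006]
force: [-0.1, -0.9, -0.2]
opening: 0.0929
t3.03 grip pt [0.6537 0.2592 0.2082] F [-0.1 -0.9 -0.2] open 0.0929
shift cm now-axes [-0.17  0.01  6.02] yawed axes [-0.14  0.01  6.02] turn deg [ 0.02 -0.22  0.13]
```

View pics/side1.png

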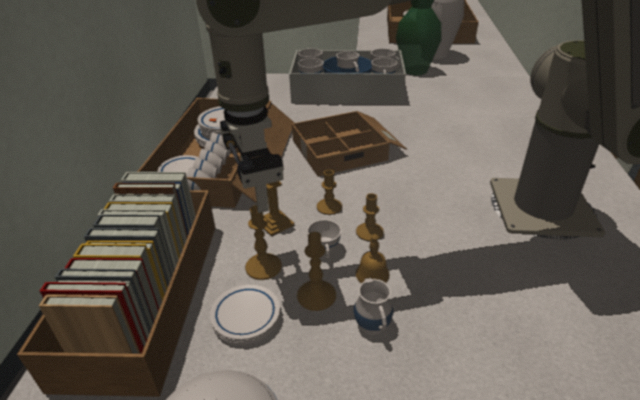

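The gripper hangs over tall1, whose socket is at about (258,210). I'll descend and grip it.

```bash
python3 -m creep '[[[-0.05,0,1.5],[0,0,0]],[[-0.05,0,1.5],[0,0,0]],[[0,0,1.5],[0,0,0]],[[0,0,1.0],[0,0,0]],[[0,0,0.5],[0,0,0]],[[0,0,0],[0,0,0]],[[0,0,0],[0,0,0]]]'; python3 go.py .6525 .2585 .148
```

```text
t: 3.72
tool_pos: [0.6513, 0.2563, 0.3151]
orientation: [-3.059, -0.714, -0.0]
force: [0.1, -0.7, 0.1]
opening: 0.0932
t3.72 grip pt [0.6513 0.2563 0.1478] F [ 0.1 -0.7  0.1] open 0.0932
shift cm now-axes [ 0.2  -0.14 -0.02] yawed axes [ 0.2  -0.14 -0.02] turn deg [ 0.   -0.01 -0.01]
```

```bash
python3 -m creep '[[[0,0,0],[0,0,0]],[[0,0,0],[0,0,0]],[[0,0,0],[0,0,0]],[[0,0,0],[0,0,0]],[[0,0,0],[0,0,0]],[[0,0,0],[0,0,0]],[[0,0,0],[0,0,0]],[[0,0,0],[0,0,0]]]' 0 25; python3 go.py .6525 .2585 .148
```

```text
t: 4.38
tool_pos: [0.6512, 0.2564, 0.3147]
orientation: [3.059, 0.715, -0.0]
force: [0.5, 0.4, -0.2]
opening: 0.0441
t4.38 grip pt [0.6512 0.2564 0.1474] F [ 0.5  0.4 -0.2] open 0.0441
shift cm now-axes [ 0.21 -0.13 -0.06] yawed axes [ 0.21 -0.13 -0.06] turn deg [-0.    0.01 -0.  ]
```

```bash
python3 -m creep '[[[0.2,-0.1,0],[0,0,0]],[[0,0,0],[0,0,0]],[[0,0,0],[0,0,0]],[[0,0,0],[0,0,0]],[[0,0,0],[0,0,0]],[[0,0,0],[0,0,0]],[[0,0,-0.3],[0,0,0]],[[0,0,-0.7],[0,0,0]]]' 0 25; python3 go.py .6525 .2585 .345
```

```text
t: 5.05
tool_pos: [0.6519, 0.258, 0.323]
orientation: [3.059, 0.715, -0.005]
force: [-0.6, 0.5, -3.1]
opening: 0.0245
t5.05 grip pt [0.6514 0.2579 0.1557] F [-0.6  0.5 -3.1] open 0.0245
shift cm now-axes [  0.06  -0.02 -18.93] yawed axes [  0.13  -0.01 -18.93] turn deg [-0.04  0.19 -0.  ]
```

```bash
python3 -m creep '[[[0,0,-1.5],[0,0,0]],[[0,0,-2.2],[0,0,0]],[[0,0,-2.5],[0,0,0]],[[0,0,-2.5],[0,0,0]],[[0,0,-2.5],[0,0,0]],[[0,0,-2.5],[0,0,0]],[[0,0,-2.2],[0,0,0]],[[0,0,-1.5],[0,0,0]],[[0,0,-1],[0,0,0]],[[0,0,-0.3],[0,0,0]]]' ; python3 go.py .5923 -.2700 .345
```

```text
t: 5.88
tool_pos: [0.6524, 0.2582, 0.5156]
orientation: [-3.059, -0.715, -0.007]
force: [0.4, 0.5, -2.8]
opening: 0.0247
t5.88 grip pt [0.6531 0.2584 0.3483] F [ 0.4  0.5 -2.8] open 0.0247
shift cm now-axes [-28.87  44.67   0.23] yawed axes [-28.87  44.68   0.33] turn deg [ 0.04 -0.26  0.  ]
```

```bash
python3 -m creep '[[[-0.8,1.24,0],[0,0,0]],[[-0.8,1.24,0],[0,0,0]],[[-1.6,2.48,0],[0,0,0]],[[-1.6,2.48,0],[0,0,0]],[[-1.6,2.48,0],[0,0,0]],[[-1.6,2.48,0],[0,0,0]],[[-1.6,2.48,0],[0,0,0]],[[-1.6,2.48,0],[0,0,0]],[[-1.6,2.48,0],[0,0,0]],[[-1.6,2.48,0],[0,0,0]]]' >/dev/null;  python3 -m creep '[[[-1.6,2.48,0],[0,0,0]],[[-1.6,2.48,0],[0,0,0]],[[-1.6,2.48,0],[0,0,0]],[[-1.6,2.48,0],[0,0,0]],[[-1.6,2.48,0],[0,0,0]],[[-1.6,2.48,0],[0,0,0]],[[-1.6,2.48,0],[0,0,0]],[[-1.6,2.48,0],[0,0,0]],[[-0.8,1.24,0],[0,0,0]],[[-0.8,1.24,0],[0,0,0]],[[0,0,0],[0,0,0]]]'; python3 go.py .5923 -.2700 .25
```

```text
t: 7.63
tool_pos: [0.5913, -0.2722, 0.5107]
orientation: [-3.06, -0.71, 0.003]
force: [0.3, 0.2, -2.6]
opening: 0.0251
t7.63 grip pt [ 0.591  -0.2722  0.3434] F [ 0.3  0.2 -2.6] open 0.0251
shift cm now-axes [ 0.23 -0.14  9.34] yawed axes [ 0.22 -0.14  9.34] turn deg [-0.04  0.09 -0.17]
```

```bash
python3 -m creep '[[[0.1,-0.05,1.2],[0,0,0]],[[0.1,-0.05,2.2],[0,0,0]],[[0,0,2.5],[0,0,0]],[[0,0,2.2],[0,0,0]],[[0,0,1.4],[0,0,0]],[[0,0,0.8],[0,0,0]],[[0,0,0],[0,0,0]]]'; python3 go.py .5923 -.2700 .1514
python3 - <<'E'
from h import *
for n in('side','top'):
    im=cam(n)['img'][:,:,::-1];cv2.imwrite(f'pics/{n}2.png',cv2.resize(im[90:220,250:450] if n=='side' else im[140:310,360:520],None,fx=3.5,fy=3.5,interpolation=2))
E
```

```text
t: 8.22
tool_pos: [0.5933, -0.2666, 0.406]
orientation: [-3.056, -0.716, 0.004]
force: [0.8, 0.8, -2.7]
opening: 0.0247
t8.22 grip pt [ 0.5927 -0.2662  0.2387] F [ 0.8  0.8 -2.7] open 0.0247
shift cm now-axes [-0.19  0.35  8.73] yawed axes [-0.21  0.32  8.73] turn deg [-0.2   0.12  0.07]
```

View pics/side2.png

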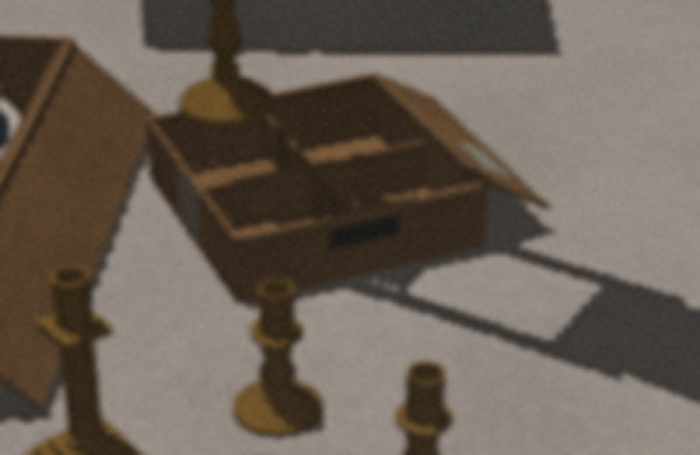

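View pics/top2.png

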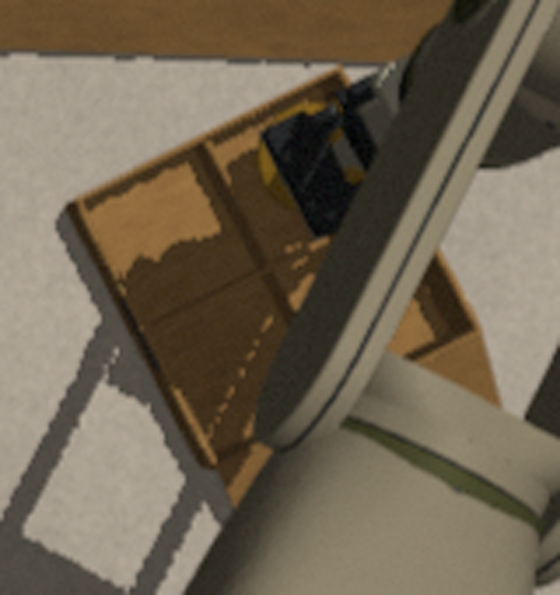

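The candlestick's foot, at about (228,98) in the zoomed side view, hangs over the far back compartment. I'll cross-check the carton pose from the side view.

```bash
python3 - <<'E'
from h import *
S=lambda u,v:(u/3.5+250,v/3.5+90)
cs=[onz('side',*S(*p),.06) for p in((375,77),(152,122),(235,236),(485,185))]
print(np.round(cs,4),np.mean(cs,0),'cross',onz('side',*S(292,157),.045),onz('side',*S(292,148),.045))
for a,b in((0,1),(3,2),(3,0),(2,1)):
    d=cs[b]-cs[a];print(np.degrees(np.arctan2(d[1],d[0])),np.linalg.norm(d))
E
python3 go.py .5923 -.2700 .1514
```

```text
[[ 0.4714 -0.3823  0.06  ]
 [ 0.6614 -0.2863  0.06  ]
 [ 0.5713 -0.1027  0.06  ]
 [ 0.3777 -0.1919  0.06  ]] [ 0.52046419 -0.24077819  0.06      ] cross [ 0.53795669 -0.25743785  0.045     ] [ 0.53905013 -0.27330636  0.045     ]
26.820604855326817 0.2128273326977429
24.73851965589756 0.21318377449599124
-63.78880477921102 0.21222723508560856
-63.87232116335576 0.2044849527213371
t8.37 grip pt [ 0.5943 -0.2678  0.2432] F [ 0.1 -0.7 -3.3] open 0.0247
shift cm now-axes [-0.29  0.09  9.18] yawed axes [-0.28  0.11  9.18] turn deg [ 0.11 -0.09  0.02]
```

```bash
python3 -m creep '[[[-0.1,0,1.5],[0,0,0]],[[-0.1,0.05,2],[0,0,0]],[[0,0.05,2],[0,0,0]],[[0,0,1.5],[0,0,0]],[[0,0,0.8],[0,0,0]],[[0,0,0.4],[0,0,0]],[[0,0,0],[0,0,0]],[[0,0,0],[0,0,0]],[[0,0,0],[0,0,0]]]'; python3 go.py .592 -.268 .1514
```

```text
t: 9.12
tool_pos: [0.5927, -0.2699, 0.3286]
orientation: [3.057, 0.714, 0.003]
force: [-0.2, -0.4, -2.5]
opening: 0.0244
t9.12 grip pt [ 0.5931 -0.2701  0.1613] F [-0.2 -0.4 -2.5] open 0.0244
shift cm now-axes [-0.   -0.24  0.99] yawed axes [-0.   -0.24  0.99] turn deg [ 0.13 -0.09 -0.  ]
```

```bash
python3 -m creep '[[[0,-0.1,0.3],[0,0,0]],[[0,-0.1,0.2],[0,0,0]],[[0,0,0.2],[0,0,0]],[[0,0,0.1],[0,0,0]],[[0,0,0],[0,0,0]],[[0,0,0],[0,0,0]]]'; python3 go.py .592 -.268 .1514;  python3 -m creep '[[[0,0,0.1],[0,0,0]],[[0,0,0],[0,0,0]],[[0,0,0],[0,0,0]]]'; python3 go.py .592 -.268 .1514
```

```text
t: 9.62
tool_pos: [0.5912, -0.2678, 0.3186]
orientation: [-3.059, -0.715, 0.0]
force: [0.6, 0.9, -2.6]
opening: 0.0245
t9.62 grip pt [ 0.5912 -0.2678  0.1513] F [ 0.6  0.9 -2.6] open 0.0245
shift cm now-axes [ 0.06  0.05 -0.01] yawed axes [ 0.06  0.05 -0.01] turn deg [-0.01  0.01 -0.  ]
t: 9.87
tool_pos: [0.5914, -0.2679, 0.3184]
orientation: [3.059, 0.714, 0.001]
force: [-0.5, -0.3, 2.9]
opening: 0.025
t9.87 grip pt [ 0.5915 -0.268   0.1511] F [-0.5 -0.3  2.9] open 0.025
shift cm now-axes [ 0.04  0.02 -0.03] yawed axes [ 0.04  0.02 -0.03] turn deg [ 0.04 -0.03 -0.01]
```

The force flipped from -2.6 to +2.9 N, so the foot is on the carton floor. I'll release.

```bash
python3 -m creep '[[[0,0,0],[0,0,0]],[[0,0,0],[0,0,0]],[[0,0,0],[0,0,0]],[[0,0,0],[0,0,0]],[[0,0,-0.5],[0,0,0]],[[0,0,-1.5],[0,0,0]],[[0,0,-2.5],[0,0,0]],[[0,0,-3],[0,0,0]],[[0,0,-2],[0,0,0]],[[0,0,0],[0,0,0]]]' 70 25; python3 go.py .5295 .331 .235
```

```text
t: 10.7
tool_pos: [0.5922, -0.2683, 0.4198]
orientation: [3.053, 0.713, 0.011]
force: [0.3, 0.3, 1.3]
opening: 0.0649
t10.70 grip pt [ 0.5935 -0.269   0.2525] F [0.3 0.3 1.3] open 0.0649
shift cm now-axes [ 20.84 -56.64   1.42] yawed axes [ 20.84 -56.63   1.75] turn deg [ 0.44 -0.31  0.  ]
```

```bash
python3 -m creep '[[[0.52,-1.5,0],[0,0,0]],[[1.1,-2.98,0],[0,0,0]],[[1.1,-2.98,0],[0,0,0]],[[1.1,-2.98,0],[0,0,0]],[[1.1,-2.98,0],[0,0,0]],[[1.1,-2.98,0],[0,0,0]],[[1.1,-2.98,0],[0,0,0]],[[1.1,-2.98,0],[0,0,0]],[[1.1,-2.98,0],[0,0,0]],[[1.1,-2.98,0],[0,0,0]]]' >/dev/null;  python3 -m creep '[[[1.1,-2.98,0],[0,0,0]],[[1.1,-2.98,0],[0,0,0]],[[1.1,-2.98,0],[0,0,0]],[[1.1,-2.98,0],[0,0,0]],[[1.1,-2.98,0],[0,0,0]],[[1.1,-2.98,0],[0,0,0]],[[1.1,-2.98,0],[0,0,0]],[[1.1,-2.98,0],[0,0,0]],[[1.1,-2.98,0],[0,0,0]],[[0.52,-1.5,0],[0,0,0]],[[0,0,0],[0,0,0]],[[0,0,0],[0,0,0]]]'; python3 go.py .5295 .331 .148
python3 - <<'E'
from h import *
for n in('side','top'):cv2.imwrite(f'pics/{n}3.png',cam(n)['img'][:,:,::-1])
E
```

```text
t: 12.53
tool_pos: [0.5269, 0.3327, 0.4121]
orientation: [3.058, 0.717, -0.001]
force: [0.0, 0.4, 0.0]
opening: 0.0652
t12.53 grip pt [0.5268 0.3325 0.2448] F [0.  0.4 0. ] open 0.0652
shift cm now-axes [0.19 0.25 9.68] yawed axes [0.18 0.26 9.68] turn deg [0.03 0.06 0.1 ]
```

View pics/side3.png

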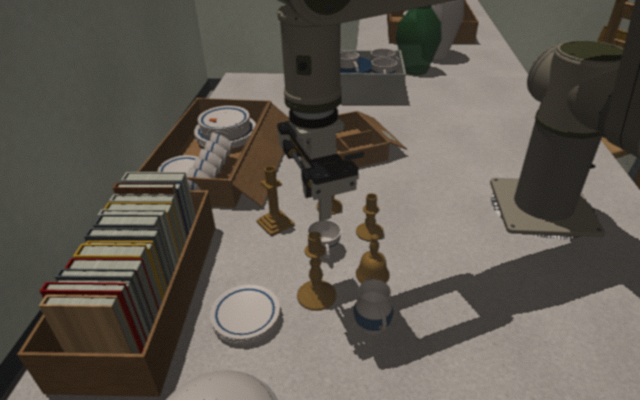

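View pics/top3.png

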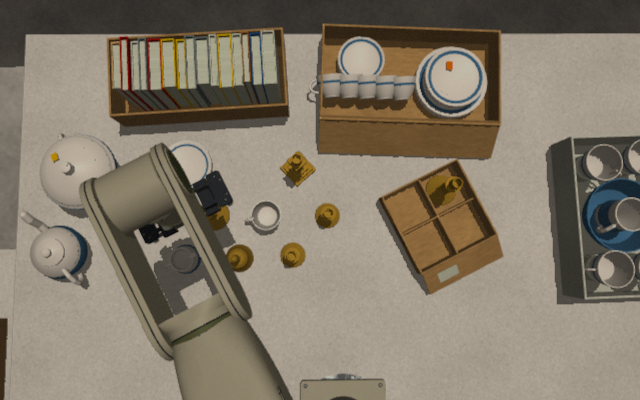

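Tall1 stands in the back-right compartment, top view (447,187). The gripper is over tall2, socket in the side view at (315,238). I'll descend.

```bash
python3 -m creep '[[[0.1,0.1,1.5],[0,0,0]],[[0.1,0.1,2.2],[0,0,0]],[[0,0.05,2.2],[0,0,0]],[[0,0,1.7],[0,0,0]],[[0,0,1.2],[0,0,0]],[[0,0,0.6],[0,0,0]],[[0,0,0.28],[0,0,0]],[[0,0,0],[0,0,0]],[[0,0,0],[0,0,0]],[[0,0,0],[0,0,0]]]'; python3 go.py .5295 .331 .148
```

```text
t: 13.47
tool_pos: [0.5305, 0.3311, 0.3175]
orientation: [-3.059, -0.715, -0.003]
force: [-0.0, -0.2, 1.0]
opening: 0.0652
t13.47 grip pt [0.5308 0.3313 0.1502] F [-0.  -0.2  1. ] open 0.0652
shift cm now-axes [-0.13 -0.03  0.22] yawed axes [-0.13 -0.03  0.22] turn deg [-0.   -0.13 -0.  ]
```

```bash
python3 -m creep '[[[-0.1,0,0.2],[0,0,0]],[[0,0,0],[0,0,0]],[[0,0,0],[0,0,0]],[[0,0,0],[0,0,0]],[[0,0,0],[0,0,0]],[[0,0,0],[0,0,0]],[[0,0,0],[0,0,0]],[[0,0,0],[0,0,0]],[[0,0,0],[0,0,0]],[[0,0,0],[0,0,0]]]' 0 25; python3 go.py .5295 .331 .148; python3 -m creep '[[[0,0,-0.3],[0,0,0]],[[0,0,-0.7],[0,0,0]],[[0,0,-1.5],[0,0,0]],[[0,0,-2.2],[0,0,0]],[[0,0,-2.5],[0,0,0]],[[0,0,-2.5],[0,0,0]],[[0,0,-2.5],[0,0,0]],[[0,0,-2.5],[0,0,0]],[[0,0,-2.2],[0,0,0]],[[0,0,-1.5],[0,0,0]],[[0,0,-1],[0,0,0]],[[0,0,-0.3],[0,0,0]]]' ; python3 go.py .5445 -.1712 .345
```

```text
t: 14.3
tool_pos: [0.5292, 0.3305, 0.314]
orientation: [-3.059, -0.715, -0.0]
force: [0.8, -0.2, -0.0]
opening: 0.0248
t14.30 grip pt [0.5292 0.3305 0.1467] F [ 0.8 -0.2 -0. ] open 0.0248
shift cm now-axes [ 0.05 -0.03 -0.13] yawed axes [ 0.05 -0.03 -0.13] turn deg [-0. -0. -0.]
t: 15.3
tool_pos: [0.5292, 0.3305, 0.5133]
orientation: [-3.059, -0.715, -0.004]
force: [0.3, 0.7, -4.4]
opening: 0.0245
t15.30 grip pt [0.5296 0.3307 0.346 ] F [ 0.3  0.7 -4.4] open 0.0245
shift cm now-axes [-20.9   45.66   0.04] yawed axes [-20.9   45.66   0.1 ] turn deg [-0.   -0.16 -0.  ]
```

```bash
python3 -m creep '[[[-0.55,1.17,0],[0,0,0]],[[-0.55,1.17,0],[0,0,0]],[[-1.17,2.56,0],[0,0,0]],[[-1.17,2.56,0],[0,0,0]],[[-1.17,2.56,0],[0,0,0]],[[-1.17,2.56,0],[0,0,0]],[[-1.17,2.56,0],[0,0,0]],[[-1.17,2.56,0],[0,0,0]],[[-1.17,2.56,0],[0,0,0]],[[-1.17,2.56,0],[0,0,0]]]' >/dev/null;  python3 -m creep '[[[-1.17,2.56,0],[0,0,0]],[[-1.17,2.56,0],[0,0,0]],[[-1.17,2.56,0],[0,0,0]],[[-1.17,2.56,0],[0,0,0]],[[-1.17,2.56,0],[0,0,0]],[[-1.17,2.56,0],[0,0,0]],[[-1.17,2.56,0],[0,0,0]],[[-1.17,2.56,0],[0,0,0]],[[-0.55,1.17,0],[0,0,0]],[[-0.55,1.17,0],[0,0,0]],[[0,0,0],[0,0,0]],[[0,0,0],[0,0,0]]]'; python3 go.py .5445 -.1712 .1507
```

```text
t: 17.13
tool_pos: [0.5435, -0.1717, 0.5101]
orientation: [-3.058, -0.713, 0.002]
force: [0.2, -0.3, -4.6]
opening: 0.0246
t17.13 grip pt [ 0.5433 -0.1715  0.3428] F [ 0.2 -0.3 -4.6] open 0.0246
shift cm now-axes [ 0.14  0.05 19.21] yawed axes [ 0.12  0.03 19.21] turn deg [-0.08  0.04 -0.06]
```

```bash
python3 -m creep '[[[0.1,0,1],[0,0,0]],[[0,0,2],[0,0,0]],[[0,0,2.5],[0,0,0]],[[0,0,2.5],[0,0,0]],[[0,0,2.5],[0,0,0]],[[0,0,2.5],[0,0,0]],[[0,0,2.2],[0,0,0]],[[0,0,1.4],[0,0,0]],[[0,0,0.8],[0,0,0]],[[0,0,0.4],[0,0,0]],[[0,0,0],[0,0,0]],[[0,0,0],[0,0,0]]]'; python3 go.py .5445 -.1712 .1507
```

```text
t: 18.13
tool_pos: [0.5451, -0.1706, 0.3338]
orientation: [3.058, 0.715, 0.002]
force: [0.4, -0.4, -4.2]
opening: 0.0246
t18.13 grip pt [ 0.5453 -0.1706  0.1665] F [ 0.4 -0.4 -4.2] open 0.0246
shift cm now-axes [-0.09  0.01  1.58] yawed axes [-0.09  0.02  1.58] turn deg [ 0.05 -0.05  0.03]
```

```bash
python3 -m creep '[[[-0.05,0,0.5],[0,0,0]],[[0,0,0.4],[0,0,0]],[[0,0,0.2],[0,0,0]],[[0,0,0.1],[0,0,0]],[[0,0,0],[0,0,0]],[[0,0,0],[0,0,0]],[[0,0,0],[0,0,0]]]'; python3 go.py .5445 -.1712 .1507
```

```text
t: 18.72
tool_pos: [0.5443, -0.1712, 0.3211]
orientation: [3.059, 0.714, 0.0]
force: [-0.1, -0.7, -4.7]
opening: 0.0246
t18.72 grip pt [ 0.5443 -0.1712  0.1538] F [-0.1 -0.7 -4.7] open 0.0246
shift cm now-axes [0.02 0.   0.31] yawed axes [0.02 0.   0.31] turn deg [ 0.01 -0.01 -0.01]
```

```bash
python3 -m creep '[[[0,0,0.15],[0,0,0]],[[0,0,0.1],[0,0,0]],[[0,0,0],[0,0,0]],[[0,0,0],[0,0,0]]]';python3 -m creep '[[[0,0,0.1],[0,0,0]],[[0,0,0],[0,0,0]],[[0,0,0],[0,0,0]]]'; python3 go.py .5445 -.1712 .1507
```

```text
t: 19.05
tool_pos: [0.5442, -0.1711, 0.3183]
orientation: [-3.059, -0.715, 0.0]
force: [0.4, -0.3, -3.9]
opening: 0.0245
t: 19.3
tool_pos: [0.5444, -0.1712, 0.3179]
orientation: [3.059, 0.715, 0.001]
force: [-0.2, 1.3, -1.9]
opening: 0.0243
t19.30 grip pt [ 0.5446 -0.1712  0.1506] F [-0.2  1.3 -1.9] open 0.0243
shift cm now-axes [-0.   -0.01 -0.01] yawed axes [-0.   -0.01 -0.01] turn deg [ 0.04 -0.03 -0.  ]
```

```bash
python3 -m creep '[[[0,0,0.06],[0,0,0]],[[0,0,0],[0,0,0]],[[0,0,0],[0,0,0]]]'; python3 -m creep '[[[0,0,0],[0,0,0]],[[0,0,0],[0,0,0]],[[0,0,0],[0,0,0]],[[0,0,0],[0,0,0]],[[0,0,-0.5],[0,0,0]],[[0,0,-1.5],[0,0,0]],[[0,0,-2.5],[0,0,0]],[[0,0,-3],[0,0,0]],[[0,0,-2],[0,0,0]],[[0,0,0],[0,0,0]]]' 70 25; python3 go.py .527 .0368 .21
```

```text
t: 19.55
tool_pos: [0.5445, -0.1712, 0.3179]
orientation: [3.059, 0.715, 0.002]
force: [-2.0, 1.3, 6.2]
opening: 0.0242
t: 20.38
tool_pos: [0.5453, -0.1716, 0.4182]
orientation: [3.054, 0.713, 0.011]
force: [0.0, -0.1, 0.6]
opening: 0.0653
t20.38 grip pt [ 0.5466 -0.1721  0.2509] F [ 0.  -0.1  0.6] open 0.0653
shift cm now-axes [  7.47 -19.63   4.01] yawed axes [  7.5  -19.6    4.09] turn deg [ 0.39 -0.34 -0.  ]
```

```bash
python3 -m creep '[[[0.5,-1.3,0],[0,0,0]],[[1.08,-2.84,0],[0,0,0]],[[1.08,-2.84,0],[0,0,0]],[[1.08,-2.84,0],[0,0,0]],[[1.08,-2.84,0],[0,0,0]],[[1.08,-2.84,0],[0,0,0]],[[1.08,-2.84,0],[0,0,0]],[[0.5,-1.3,0],[0,0,0]],[[0,0,1.5],[0,0,0]],[[0,0,2.5],[0,0,0]],[[0,0,1],[0,0,0]],[[0,0,0],[0,0,0]]]'; python3 go.py .527 .0368 .093
python3 - <<'E'
from h import *
for n in('side','top'):cv2.imwrite(f'pics/{n}4.png',cam(n)['img'][:,:,::-1])
E
```

```text
t: 21.38
tool_pos: [0.5226, 0.0387, 0.3574]
orientation: [-3.057, -0.715, 0.012]
force: [0.2, -0.5, -0.3]
opening: 0.0652
t21.38 grip pt [0.5213 0.0387 0.1901] F [ 0.2 -0.5 -0.3] open 0.0652
shift cm now-axes [0.49 0.46 9.71] yawed axes [0.42 0.42 9.71] turn deg [-0.21  0.38  0.02]
```

View pics/side4.png

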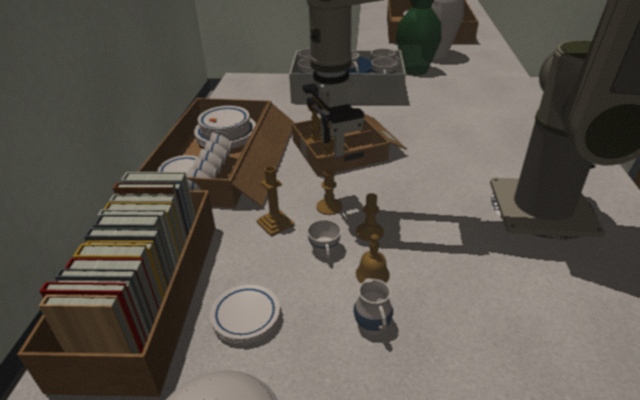

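View pics/top4.png

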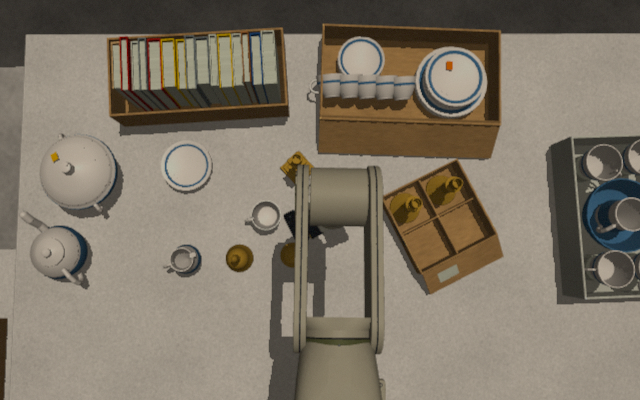

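Both tall sticks stand upright in the back, top view (447,187) and (407,205). The gripper is over short1. I'll descend.

```bash
python3 -m creep '[[[0.15,0.1,1.2],[0,0,0]],[[0.15,0.1,2],[0,0,0]],[[0.1,0.05,2],[0,0,0]],[[0,0,1.7],[0,0,0]],[[0,0,1.2],[0,0,0]],[[0,0,0.6],[0,0,0]],[[0,0,0.3],[0,0,0]],[[0,0,0],[0,0,0]],[[0,0,0],[0,0,0]],[[0,0,0],[0,0,0]]]'; python3 go.py .527 .0368 .093
```

```text
t: 22.32
tool_pos: [0.5296, 0.0376, 0.2731]
orientation: [3.059, 0.715, 0.003]
force: [-0.0, -0.2, -0.5]
opening: 0.065
t22.32 grip pt [0.5299 0.0376 0.1058] F [-0.  -0.2 -0.5] open 0.065
shift cm now-axes [-0.3  -0.06  1.28] yawed axes [-0.3  -0.06  1.28] turn deg [ 0.05 -0.11 -0.  ]
```

```bash
python3 -m creep '[[[-0.1,0,0.5],[0,0,0]],[[-0.1,0,0.5],[0,0,0]],[[0,0,0.2],[0,0,0]],[[0,0,0],[0,0,0]],[[0,0,0],[0,0,0]]]'; python3 go.py .527 .0368 .093
```

```text
t: 22.73
tool_pos: [0.527, 0.0367, 0.2595]
orientation: [-3.059, -0.714, 0.001]
force: [0.1, -0.1, 0.3]
opening: 0.0652
t22.73 grip pt [0.5269 0.0367 0.0922] F [ 0.1 -0.1  0.3] open 0.0652
shift cm now-axes [ 0.01 -0.01 -0.08] yawed axes [ 0.01 -0.01 -0.08] turn deg [-0.02  0.03 -0.01]
```

```bash
python3 -m creep '[[[0,0,0],[0,0,0]],[[0,0,0],[0,0,0]],[[0,0,0],[0,0,0]],[[0,0,0],[0,0,0]],[[0,0,0],[0,0,0]],[[0,0,0],[0,0,0]],[[0,0,0],[0,0,0]],[[0,0,0],[0,0,0]],[[0,0,0],[0,0,0]],[[0,0,0],[0,0,0]]]' 0 25; python3 go.py .527 .0368 .093; python3 -m creep '[[[0,0,-0.3],[0,0,0]],[[0,0,-0.7],[0,0,0]],[[0,0,-1.5],[0,0,0]],[[0,0,-2.2],[0,0,0]],[[0,0,-2.5],[0,0,0]],[[0,0,-2.5],[0,0,0]],[[0,0,-2.5],[0,0,0]],[[0,0,-2.5],[0,0,0]],[[0,0,-2.2],[0,0,0]],[[0,0,-1.5],[0,0,0]],[[0,0,-1],[0,0,0]],[[0,0,-0.3],[0,0,0]]]' ; python3 go.py .4955 -.316 .29
```

```text
t: 23.57
tool_pos: [0.5271, 0.0367, 0.2597]
orientation: [-3.059, -0.715, 0.001]
force: [0.1, -0.4, -1.2]
opening: 0.0244
t23.57 grip pt [0.527  0.0367 0.0924] F [ 0.1 -0.4 -1.2] open 0.0244
shift cm now-axes [ 0.   -0.01 -0.06] yawed axes [ 0.   -0.01 -0.06] turn deg [-0.01  0.02 -0.  ]
t: 24.57
tool_pos: [0.5274, 0.0368, 0.4593]
orientation: [3.058, 0.715, 0.005]
force: [0.4, -0.4, -1.7]
opening: 0.0248
t24.57 grip pt [0.5279 0.0368 0.292 ] F [ 0.4 -0.4 -1.7] open 0.0248
shift cm now-axes [-18.54  30.19   0.2 ] yawed axes [-18.54  30.19   0.2 ] turn deg [ 0.09 -0.17  0.  ]
```

```bash
python3 -m creep '[[[-0.5,0.83,0],[0,0,0]],[[-0.5,0.83,0],[0,0,0]],[[-1.5,2.44,0],[0,0,0]],[[-1.5,2.44,0],[0,0,0]],[[-1.5,2.44,0],[0,0,0]],[[-1.5,2.44,0],[0,0,0]],[[-1.5,2.44,0],[0,0,0]],[[-1.5,2.44,0],[0,0,0]]]' >/dev/null;  python3 -m creep '[[[-1.5,2.44,0],[0,0,0]],[[-1.5,2.44,0],[0,0,0]],[[-1.5,2.44,0],[0,0,0]],[[-1.5,2.44,0],[0,0,0]],[[-1.5,2.44,0],[0,0,0]],[[-0.5,0.83,0],[0,0,0]],[[-0.5,0.83,0],[0,0,0]],[[0,0,0],[0,0,0]],[[0,0,0],[0,0,0]]]'; python3 go.py .4955 -.316 .0964
```

```text
t: 25.98
tool_pos: [0.4947, -0.3156, 0.4559]
orientation: [-3.058, -0.713, 0.001]
force: [0.2, 0.6, -2.5]
opening: 0.0245
t25.98 grip pt [ 0.4945 -0.3154  0.2886] F [ 0.2  0.6 -2.5] open 0.0245
shift cm now-axes [ 0.07  0.13 19.22] yawed axes [ 0.06  0.1  19.22] turn deg [-0.1   0.02 -0.04]
```

```bash
python3 -m creep '[[[0.05,0.1,1],[0,0,0]],[[0,0,2],[0,0,0]],[[0,0,2.5],[0,0,0]],[[0,0,2.5],[0,0,0]],[[0,0,2.5],[0,0,0]],[[0,0,2.5],[0,0,0]],[[0,0,2.2],[0,0,0]],[[0,0,1.4],[0,0,0]],[[0,0,0.8],[0,0,0]],[[0,0,0.4],[0,0,0]],[[0,0,0],[0,0,0]],[[0,0,0],[0,0,0]]]'; python3 go.py .4955 -.316 .0964
```

```text
t: 26.98
tool_pos: [0.4963, -0.3161, 0.2797]
orientation: [3.058, 0.715, 0.001]
force: [-0.9, -0.1, -1.8]
opening: 0.0246
t26.98 grip pt [ 0.4965 -0.3162  0.1124] F [-0.9 -0.1 -1.8] open 0.0246
shift cm now-axes [-0.08 -0.07  1.6 ] yawed axes [-0.08 -0.06  1.6 ] turn deg [ 0.06 -0.04  0.03]
```

```bash
python3 -m creep '[[[-0.05,0,0.5],[0,0,0]],[[0,0,0.4],[0,0,0]],[[0,0,0.2],[0,0,0]],[[0,0,0.1],[0,0,0]],[[0,0,0.1],[0,0,0]],[[0,0,0],[0,0,0]],[[0,0,0],[0,0,0]]]'; python3 go.py .4955 -.316 .0964
python3 - <<'E'
from h import *
for n in('side','top'):
    im=cam(n)['img'][:,:,::-1];cv2.imwrite(f'pics/{n}5.png',cv2.resize(im[50:220,250:450] if n=='side' else im[140:310,360:520],None,fx=3.5,fy=3.5,interpolation=2))
E
```

```text
t: 27.57
tool_pos: [0.4954, -0.3166, 0.2659]
orientation: [-3.059, -0.714, -0.0]
force: [0.4, -0.1, -2.6]
opening: 0.0247
t27.57 grip pt [ 0.4954 -0.3166  0.0986] F [ 0.4 -0.1 -2.6] open 0.0247
shift cm now-axes [ 0.03 -0.05  0.22] yawed axes [ 0.03 -0.05  0.22] turn deg [-0.   -0.   -0.01]
```

View pics/side5.png

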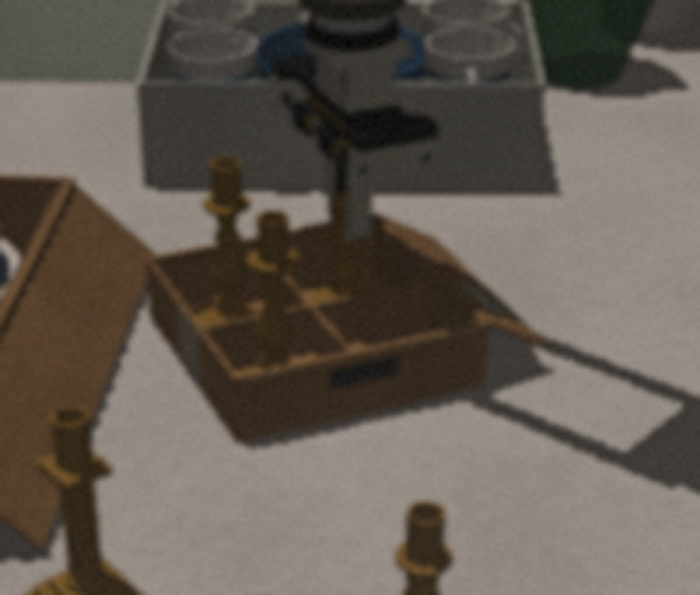

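The two talls are upright at (226,200) and (272,270) in the zoom, and the short is entering the front-right compartment at (345,250). I'll finish lowering it.

```bash
python3 -m creep '[[[0,0,0.15],[0,0,0]],[[0,0,0],[0,0,0]],[[0,0,0],[0,0,0]]]';python3 -m creep '[[[0,0,0.1],[0,0,0]],[[0,0,0],[0,0,0]],[[0,0,0],[0,0,0]]]'; python3 go.py .4955 -.316 .0964
```

```text
t: 27.92
tool_pos: [0.4954, -0.3165, 0.2642]
orientation: [-3.059, -0.715, 0.0]
force: [-0.8, 0.2, -2.7]
opening: 0.0246
t: 28.17
tool_pos: [0.4955, -0.3166, 0.2636]
orientation: [3.059, 0.715, 0.0]
force: [-0.9, -0.4, -0.7]
opening: 0.0245
t28.17 grip pt [ 0.4956 -0.3167  0.0963] F [-0.9 -0.4 -0.7] open 0.0245
shift cm now-axes [ 0.02 -0.06 -0.01] yawed axes [ 0.02 -0.06 -0.01] turn deg [ 0.02 -0.01 -0.  ]
```

```bash
python3 -m creep '[[[0,0,0.05],[0,0,0]],[[0,0,0],[0,0,0]],[[0,0,0],[0,0,0]]]'; python3 -m creep '[[[0,0,0],[0,0,0]],[[0,0,0],[0,0,0]],[[0,0,0],[0,0,0]],[[0,0,0],[0,0,0]],[[0,0,-0.5],[0,0,0]],[[0,0,-1.5],[0,0,0]],[[0,0,-2.5],[0,0,0]],[[0,0,-3],[0,0,0]],[[0,0,-3],[0,0,0]],[[0,0,-3],[0,0,0]],[[0,0,-1],[0,0,0]],[[0,0,0],[0,0,0]]]' 70 25; python3 go.py .424 .1275 .24
```

```text
t: 28.42
tool_pos: [0.4956, -0.3167, 0.2635]
orientation: [3.059, 0.715, 0.001]
force: [-0.9, 1.0, 5.5]
opening: 0.0244
t: 29.42
tool_pos: [0.4961, -0.317, 0.4122]
orientation: [3.054, 0.713, 0.007]
force: [1.9, -0.3, -0.6]
opening: 0.0653
t29.42 grip pt [ 0.4971 -0.3177  0.2449] F [ 1.9 -0.3 -0.6] open 0.0653
shift cm now-axes [ 13.18 -43.15   0.26] yawed axes [ 13.18 -43.15   0.49] turn deg [ 0.36 -0.18 -0.  ]
```

```bash
python3 -m creep '[[[0.37,-1.3,0],[0,0,0]],[[0.83,-2.7,0],[0,0,0]],[[0.83,-2.7,0],[0,0,0]],[[0.83,-2.7,0],[0,0,0]],[[0.83,-2.7,0],[0,0,0]],[[0.83,-2.7,0],[0,0,0]],[[0.83,-2.7,0],[0,0,0]],[[0.83,-2.7,0],[0,0,0]]]' >/dev/null;  python3 -m creep '[[[0.83,-2.7,0],[0,0,0]],[[0.83,-2.7,0],[0,0,0]],[[0.83,-2.7,0],[0,0,0]],[[0.83,-2.7,0],[0,0,0]],[[0.83,-2.7,0],[0,0,0]],[[0.83,-2.7,0],[0,0,0]],[[0.83,-2.7,0],[0,0,0]],[[0.83,-2.7,0],[0,0,0]],[[0.37,-1.3,0],[0,0,0]],[[0,0,1],[0,0,0]],[[0,0,0],[0,0,0]],[[0,0,0],[0,0,0]]]'; python3 go.py .424 .1275 .093
python3 - <<'E'
from h import *
for n in('side','top'):cv2.imwrite(f'pics/{n}6.png',cam(n)['img'][:,:,::-1])
E
```

```text
t: 31.08
tool_pos: [0.4223, 0.1277, 0.3956]
orientation: [3.059, 0.715, -0.006]
force: [-0.0, 0.4, -0.1]
opening: 0.065
t31.08 grip pt [0.4217 0.1276 0.2283] F [-0.   0.4 -0.1] open 0.065
shift cm now-axes [ 0.25  0.12 13.53] yawed axes [ 0.2   0.11 13.53] turn deg [-0.03  0.21  0.  ]
```

View pics/side6.png

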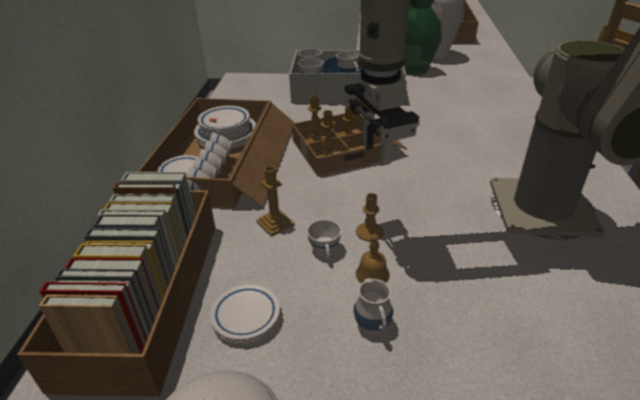

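View pics/top6.png

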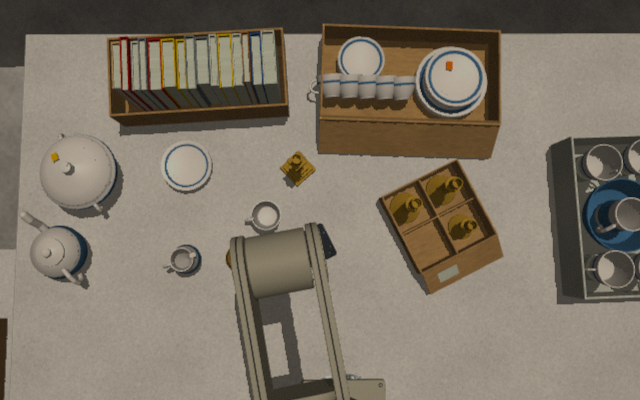

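Three sticks are in their compartments, top view (447,187), (407,205) and (463,228). The last one, short2, is at (371,200) in the side view, below the gripper.

```bash
python3 -m creep '[[[0.15,0.1,1.5],[0,0,0]],[[0.05,0,2.5],[0,0,0]],[[0,0,2.5],[0,0,0]],[[0,0,2.2],[0,0,0]],[[0,0,1.8],[0,0,0]],[[0,0,1.2],[0,0,0]],[[0,0,0.6],[0,0,0]],[[0,0,0],[0,0,0]],[[0,0,0],[0,0,0]],[[0,0,0],[0,0,0]]]'; python3 go.py .424 .1275 .093
```

```text
t: 32.02
tool_pos: [0.4256, 0.1281, 0.2761]
orientation: [3.059, 0.714, 0.003]
force: [0.5, 0.4, -1.0]
opening: 0.0651
t32.02 grip pt [0.4259 0.1281 0.1088] F [ 0.5  0.4 -1. ] open 0.0651
shift cm now-axes [-0.2  -0.03  1.58] yawed axes [-0.2  -0.03  1.58] turn deg [ 0.03 -0.1  -0.04]
```

```bash
python3 -m creep '[[[-0.1,0,0.6],[0,0,0]],[[0,0,0.5],[0,0,0]],[[0,0,0.3],[0,0,0]],[[0,0,0],[0,0,0]],[[0,0,0],[0,0,0]]]'; python3 go.py .424 .1275 .093
```

```text
t: 32.43
tool_pos: [0.4239, 0.1279, 0.2605]
orientation: [-3.059, -0.715, 0.001]
force: [-0.6, -0.5, 0.8]
opening: 0.0651
t32.43 grip pt [0.4238 0.1278 0.0932] F [-0.6 -0.5  0.8] open 0.0651
shift cm now-axes [0.01 0.04 0.02] yawed axes [0.01 0.04 0.02] turn deg [-0.01  0.04  0.  ]
```

```bash
python3 -m creep '[[[0,0,0],[0,0,0]],[[0,0,0],[0,0,0]],[[0,0,0],[0,0,0]],[[0,0,0],[0,0,0]],[[0,0,0],[0,0,0]],[[0,0,0],[0,0,0]],[[0,0,0],[0,0,0]],[[0,0,0],[0,0,0]],[[0,0,0],[0,0,0]],[[0,0,0],[0,0,0]]]' 0 25; python3 go.py .424 .1275 .093; python3 -m creep '[[[0,0,-0.3],[0,0,0]],[[0,0,-0.7],[0,0,0]],[[0,0,-1.5],[0,0,0]],[[0,0,-2.2],[0,0,0]],[[0,0,-2.5],[0,0,0]],[[0,0,-2.5],[0,0,0]],[[0,0,-2.5],[0,0,0]],[[0,0,-2.5],[0,0,0]],[[0,0,-2.2],[0,0,0]],[[0,0,-1.5],[0,0,0]],[[0,0,-1],[0,0,0]],[[0,0,-0.3],[0,0,0]]]' ; python3 go.py .448 -.219 .29
```

```text
t: 33.27
tool_pos: [0.4239, 0.1278, 0.2607]
orientation: [-3.059, -0.715, 0.001]
force: [-0.0, -0.3, -0.8]
opening: 0.0245
t33.27 grip pt [0.4239 0.1278 0.0934] F [-0.  -0.3 -0.8] open 0.0245
shift cm now-axes [-0.    0.04  0.04] yawed axes [-0.    0.04  0.04] turn deg [-0.01  0.02 -0.01]
t: 34.27
tool_pos: [0.4242, 0.1279, 0.4603]
orientation: [3.059, 0.715, 0.005]
force: [-0.0, -0.4, -1.6]
opening: 0.025
t34.27 grip pt [0.4248 0.128  0.293 ] F [-0.  -0.4 -1.6] open 0.025
shift cm now-axes [-13.29  32.14   0.28] yawed axes [-13.29  32.14   0.3 ] turn deg [ 0.05 -0.18 -0.  ]
```

```bash
python3 -m creep '[[[-0.35,0.83,0],[0,0,0]],[[-0.35,0.83,0],[0,0,0]],[[-1.08,2.62,0],[0,0,0]],[[-1.08,2.62,0],[0,0,0]],[[-1.08,2.62,0],[0,0,0]],[[-1.08,2.62,0],[0,0,0]],[[-1.08,2.62,0],[0,0,0]],[[-1.08,2.62,0],[0,0,0]]]' >/dev/null;  python3 -m creep '[[[-1.08,2.62,0],[0,0,0]],[[-1.08,2.62,0],[0,0,0]],[[-1.08,2.62,0],[0,0,0]],[[-1.08,2.62,0],[0,0,0]],[[-1.08,2.62,0],[0,0,0]],[[-0.35,0.83,0],[0,0,0]],[[-0.35,0.83,0],[0,0,0]],[[0,0,0],[0,0,0]],[[0,0,0],[0,0,0]]]'; python3 go.py .448 -.219 .0974
```

```text
t: 35.68
tool_pos: [0.4471, -0.219, 0.4571]
orientation: [-3.058, -0.714, 0.001]
force: [-0.5, 0.0, -2.4]
opening: 0.0246
t35.68 grip pt [ 0.4469 -0.2188  0.2898] F [-0.5  0.  -2.4] open 0.0246
shift cm now-axes [ 0.09  0.1  19.24] yawed axes [ 0.08  0.07 19.24] turn deg [-0.09  0.03 -0.03]
```

```bash
python3 -m creep '[[[0.05,0.05,1],[0,0,0]],[[0,0,2],[0,0,0]],[[0,0,2.5],[0,0,0]],[[0,0,2.5],[0,0,0]],[[0,0,2.5],[0,0,0]],[[0,0,2.5],[0,0,0]],[[0,0,2.2],[0,0,0]],[[0,0,1.4],[0,0,0]],[[0,0,0.8],[0,0,0]],[[0,0,0.4],[0,0,0]],[[0,0,0],[0,0,0]],[[0,0,0],[0,0,0]]]'; python3 go.py .448 -.219 .0974;  python3 -m creep '[[[0,0,0.5],[0,0,0]],[[0,0,0.3],[0,0,0]],[[0,0,0.2],[0,0,0]],[[0,0,0],[0,0,0]],[[0,0,0],[0,0,0]],[[0,0,0],[0,0,0]]]'; python3 go.py .448 -.219 .0974
```

```text
t: 36.68
tool_pos: [0.4485, -0.2192, 0.2807]
orientation: [3.058, 0.715, 0.001]
force: [0.8, -0.0, -1.2]
opening: 0.025
t36.68 grip pt [ 0.4486 -0.2193  0.1134] F [ 0.8 -0.  -1.2] open 0.025
shift cm now-axes [-0.05 -0.05  1.6 ] yawed axes [-0.05 -0.05  1.6 ] turn deg [ 0.06 -0.04  0.03]
t: 37.18
tool_pos: [0.4481, -0.2194, 0.27]
orientation: [3.059, 0.715, 0.0]
force: [0.9, -0.3, -1.3]
opening: 0.0243
t37.18 grip pt [ 0.4481 -0.2194  0.1027] F [ 0.9 -0.3 -1.3] open 0.0243
shift cm now-axes [ 0.01 -0.04  0.53] yawed axes [ 0.01 -0.04  0.53] turn deg [ 0.01 -0.   -0.01]
```

```bash
python3 -m creep '[[[0,0,0.2],[0,0,0]],[[0,0,0.1],[0,0,0]],[[0,0,0.1],[0,0,0]],[[0,0,0],[0,0,0]],[[0,0,0],[0,0,0]]]';python3 -m creep '[[[0,0,0.1],[0,0,0]],[[0,0,0],[0,0,0]],[[0,0,0],[0,0,0]],[[0,0,0],[0,0,0]]]'; python3 go.py .448 -.219 .0974
```

```text
t: 37.6
tool_pos: [0.448, -0.2193, 0.2657]
orientation: [-3.059, -0.715, 0.0]
force: [0.8, 0.2, -1.6]
opening: 0.025
t: 37.93
tool_pos: [0.4481, -0.2193, 0.2648]
orientation: [-3.059, -0.715, -0.0]
force: [-0.1, -0.1, -2.0]
opening: 0.0249
t37.93 grip pt [ 0.4481 -0.2193  0.0975] F [-0.1 -0.1 -2. ] open 0.0249
shift cm now-axes [ 0.01 -0.03  0.01] yawed axes [ 0.01 -0.03  0.01] turn deg [-0. -0. -0.]
```

```bash
python3 -m creep '[[[0,0,0.07],[0,0,0]],[[0,0,0],[0,0,0]],[[0,0,0],[0,0,0]]]';python3 go.py .448 -.219 .0974
```

```text
t: 38.18
tool_pos: [0.4482, -0.2194, 0.2646]
orientation: [3.059, 0.715, 0.001]
force: [-1.2, 1.1, 2.5]
opening: 0.0244
t38.18 grip pt [ 0.4483 -0.2195  0.0973] F [-1.2  1.1  2.5] open 0.0244
shift cm now-axes [-0.01 -0.06 -0.01] yawed axes [-0.01 -0.06 -0.01] turn deg [ 0.03 -0.02 -0.  ]
```

The force reads +2.5 N, so it is on the floor. I'll release, rise and move aside for a clear view.

```bash
python3 -m creep '[[[0,0,0],[0,0,0]],[[0,0,0],[0,0,0]],[[0,0,0],[0,0,0]],[[0,0,0],[0,0,0]],[[0,0,-0.5],[0,0,0]],[[0,0,-1.5],[0,0,0]],[[0,0,-2.5],[0,0,0]],[[0,0,-3],[0,0,0]],[[0,0,-3],[0,0,0]],[[0,0,-3],[0,0,0]],[[0,0,-2],[0,0,0]],[[0,0,-1],[0,0,0]]]' 70 25;  python3 -m creep '[[[0.5,-1.3,0],[0,0,0]],[[0.8,-2.7,0],[0,0,0]],[[0.8,-2.7,0],[0,0,0]],[[0.8,-2.7,0],[0,0,0]],[[0.8,-2.7,0],[0,0,0]],[[0.8,-2.7,0],[0,0,0]],[[0.8,-2.7,0],[0,0,0]],[[0.8,-2.7,0],[0,0,0]],[[0.5,-1.3,0],[0,0,0]],[[0,0,0],[0,0,0]],[[0,0,0],[0,0,0]],[[0,0,0],[0,0,0]]]'
python3 - <<'E'
from h import *
for n in('side','top'):
    im=cam(n)['img'][:,:,::-1];cv2.imwrite(f'pics/{n}7.png',im);cv2.imwrite(f'pics/{n}7z.png',cv2.resize(im[60:220,250:450] if n=='side' else im[140:310,360:520],None,fx=3.5,fy=3.5,interpolation=2))
E
```

```text
t: 39.18
tool_pos: [0.4484, -0.2196, 0.4333]
orientation: [3.055, 0.714, 0.006]
force: [-0.2, 1.2, -0.4]
opening: 0.0649
t: 40.18
tool_pos: [0.4117, 0.0026, 0.4281]
orientation: [-3.059, -0.715, 0.003]
force: [0.1, 0.4, -0.5]
opening: 0.065
```

View pics/side7.png

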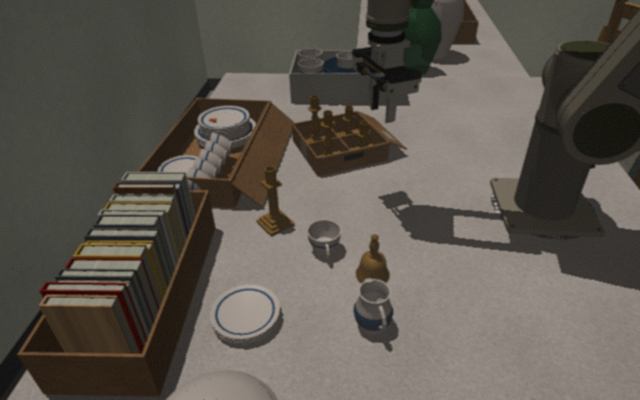

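View pics/top7z.png

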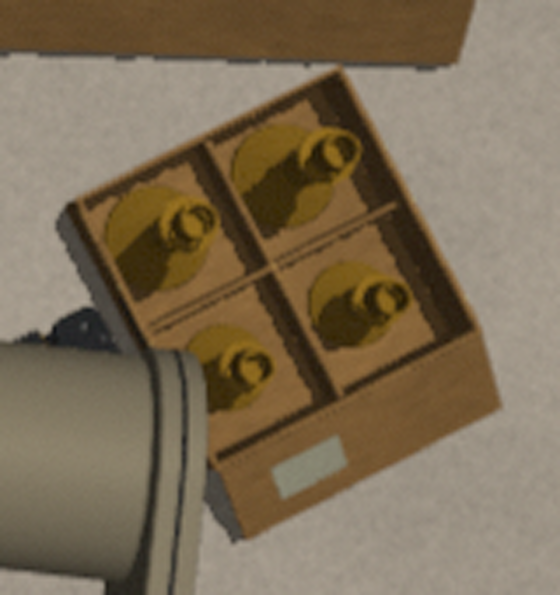

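View pics/side7z.png

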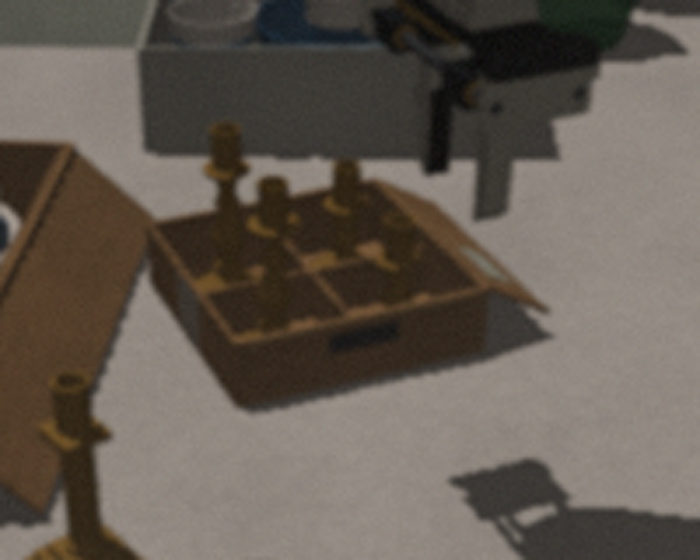

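View pics/top7.png

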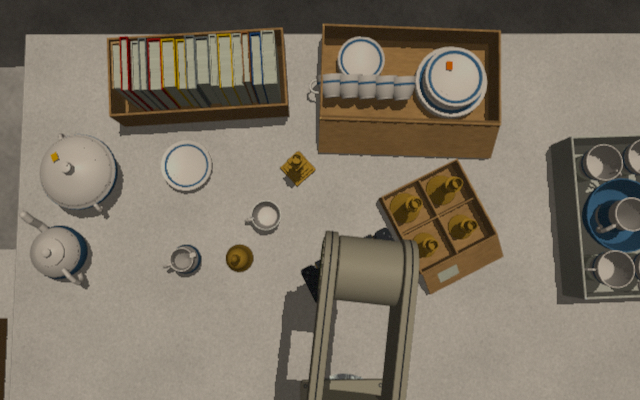

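All four sticks are in. In the top zoom the sockets are at (190,225), (337,155), (383,300) and (250,368). Nothing else has moved. One quick uprightness check, then I hand in.

Run:
```python
from h import *
T=lambda u,v:(u/3.5+360,v/3.5+140);S=lambda u,v:(u/3.5+250,v/3.5+60)
for k,a,b in(('BR',(340,152),(226,130)),('BL',(196,223),(273,183)),('FR',(388,297),(347,166)),('FL',(254,366),(400,219))):
    p,e=tri(T(*a),S(*b));print(k,p.round(4),round(e,4))
print(close_job())
```

```text
BR [ 0.591  -0.2649  0.1611] 0.0017
BL [ 0.5442 -0.1661  0.1632] 0.0029
FR [ 0.4945 -0.3103  0.1096] 0.0002
FL [ 0.4476 -0.2152  0.1098] 0.0005
the job is handed in; nothing more can be done
None
```

All four round-footed candlesticks are packed upright in the carton, one to a compartment, and the job is handed in. The tall pair went into the two back compartments first, then the short pair into the two front ones by the flap. I lowered each one in small steps until the wrist force showed contact with the carton floor (at most about 6 N), and only then opened the gripper.

**Final checks:**
- **Position and uprightness:** the socket tops measure 161 and 163 mm for the talls (164 expected) and 110 mm for both shorts (109 expected). They lie within 6 mm of the compartment centres. The offset of up to 6 mm runs the same way in y for all four, so I put it down to hand-picked pixels and camera calibration.
- **Other lots:** the last pictures show the square-footed candlestick, handbell, teacup, cream jug and saucers standing where they were. I judged this by eye, without measuring.
- **Time:** about 40 s of the 112 s allowed.
- **Disagreement:** the two camera views differed by about 4 mm on the carton centre in y, so I used the average.

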